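# Feel along the biting edge of a cured jaw splint

## Task

Feel the white splint on its jaw model for burrs: with the gripper shut and pointing straight down, run the fingertips lightly along the middle of its flat biting edge, from the end on the robot's left, round the front of the arch, to the end on the right, then lift clear. The splint is only to be stroked: do not press hard, lift the model or push it out of place, and leave the other loose things around it where they lie.

Things in the scene. Friction and masses are not known exactly. Their poses are not given: they have to be found in the camera images.
- jaw_model: tan stone jaw model with pink silicone gum and a white splint on it, 0.9 kg, loose on the bench on a steel plate 84 x 84 mm with four rubber feet at the corners that grip the bench; 45 mm high. Origin: centre of the feet's underside. z up; -x is the front of the jaw (turned to the robot, up to 0.6 rad either way), +y the side on the robot's left
- splint: white resin jaw splint on the jaw model, held in place: a horseshoe 64 mm wide, 60 mm long, open to +x, with a flat level top (the biting edge) 9 mm wide at the front and 12 mm at the two ends, 45 mm above the bench; wall 10 mm high. Same origin and axes as jaw_model. Pressed, it gives on the springy gum, staying level: about 4 N per mm, 4 mm at most, then rigid
- ridge_1 (a point): point on the middle line of the splint's flat top, 45 mm above the bench, number 1 of 7 about 20 mm apart: the end of the splint on the robot's left (+y), at (26, 25.5) mm in the model's frame, 6 mm short of the very end
- ridge_2 (a point): point on the middle line of the splint's flat top, 45 mm above the bench, number 2 of 7 about 20 mm apart: (6, 22.5) mm in the model's frame
- ridge_3 (a point): point on the middle line of the splint's flat top, 45 mm above the bench, number 3 of 7 about 20 mm apart: (-14, 17) mm in the model's frame
- ridge_4 (a point): point on the middle line of the splint's flat top, 45 mm above the bench, number 4 of 7 about 20 mm apart: the front of the arch, at (-24, 0) mm in the model's frame
- ridge_5 (a point): point on the middle line of the splint's flat top, 45 mm above the bench, number 5 of 7 about 20 mm apart: (-14, -17) mm in the model's frame
- ridge_6 (a point): point on the middle line of the splint's flat top, 45 mm above the bench, number 6 of 7 about 20 mm apart: (6, -22.5) mm in the model's frame
- ridge_7 (a point): point on the middle line of the splint's flat top, 45 mm above the bench, number 7 of 7 about 20 mm apart: the other end, on the robot's right, at (26, -25.5) mm in the model's frame
- bare_model: the second, bare jaw model: same steel plate, stone base and gum as jaw_model, but its 14 separate stone teeth stand uncovered, 43 mm high. Origin: centre of its underside. Loose; to be left alone
- knee_spacer: black nylon knee spacer, two shallow round dishes side by side, 82 mm (along its y) x 44 mm, 10 mm high with a 15 mm centre ridge. Origin: centre of its underside. Loose; to be left alone
- petri_dish: stainless petri dish, 84 mm across, 14 mm high. Origin: centre of its underside. Loose; to be left alone
- tweezers: orange plastic tweezers lying on their side, 128 mm long along their x, 9 mm high. Origin: near the middle, on the bench. Loose; to be left alone
- resin_bottle: amber bottle, 48 mm across, 95 mm high. Origin: centre of its underside. Loose; to be left alone
- spatula: plaster spatula with a wooden handle and a broad blade, lying flat, 160 mm long along its x. Origin: near the middle, on the bench. Loose; to be left alone
There are look-alikes about, which are no part of the job. What is shaped like the jaw_model but blue or red is not meant.

How it is judged (in metres and radians):
On the way, in this order (a step that is already met when the one before it is completed fails the run):
1. the fingertips touch the top of the splint at its left end (horizontal distance between the grasp point and ridge_1 below 0.008 m and z of the grasp point in the frame of ridge_1 between 0.01 and 0.028 m and contact force between the fingers and splint above 0.2 N), for 0.05 s.
2. touching, they have come along the biting edge to point 2 of 7 (horizontal distance between the grasp point and ridge_2 below 0.008 m and z of the grasp point in the frame of ridge_2 between 0.01 and 0.028 m and contact force between the fingers and splint above 0.2 N), for 0.05 s.
3. touching, they have come along the biting edge to point 3 of 7 (horizontal distance between the grasp point and ridge_3 below 0.008 m and z of the grasp point in the frame of ridge_3 between 0.01 and 0.028 m and contact force between the fingers and splint above 0.2 N), for 0.05 s.
4. touching, they have come along the biting edge to point 4 of 7 (horizontal distance between the grasp point and ridge_4 below 0.008 m and z of the grasp point in the frame of ridge_4 between 0.01 and 0.028 m and contact force between the fingers and splint above 0.2 N), for 0.05 s.
5. touching, they have come along the biting edge to point 5 of 7 (horizontal distance between the grasp point and ridge_5 below 0.008 m and z of the grasp point in the frame of ridge_5 between 0.01 and 0.028 m and contact force between the fingers and splint above 0.2 N), for 0.05 s.
6. touching, they have come along the biting edge to point 6 of 7 (horizontal distance between the grasp point and ridge_6 below 0.008 m and z of the grasp point in the frame of ridge_6 between 0.01 and 0.028 m and contact force between the fingers and splint above 0.2 N), for 0.05 s.
7. touching, they have reached the right end (horizontal distance between the grasp point and ridge_7 below 0.008 m and z of the grasp point in the frame of ridge_7 between 0.01 and 0.028 m and contact force between the fingers and splint above 0.2 N), for 0.05 s.
At the end, for the whole second after the job is handed in: the splint's top was touched at its 7 points in order, left end to right end, TCP within 8 mm of each seen from above and 10 to 28 mm over it; the model stands upright, at rest and untouched within 10 mm of its start, the bystanders within 10 mm of theirs (distance of each of jaw_model, bare_model, knee_spacer, petri_dish, tweezers, resin_bottle, spatula from where it was at the start of the episode below 0.01 m and height (world z) of jaw_model below 0.004 m and angle between jaw_model's own z axis and vertical below 0.05 rad and linear speed of jaw_model below 0.01 m/s and contact force between the fingers and jaw_model below 0.05 N).
It fails at once if the splint or its model is pressed hard (over 25 N) (contact force between any of the arm, the fingers and jaw_model above 25 N).
It fails at once if the jaw model is pushed out of place (over 10 mm) (distance of jaw_model from where it was at the start of the episode above 0.01 m).
It fails at once if the jaw model is lifted or tipped (height (world z) of jaw_model above 0.006 m or angle between jaw_model's own z axis and vertical above 0.12 rad).
It fails at once if another thing on the bench is moved (over 10 mm) (distance of any of bare_model, knee_spacer, petri_dish, tweezers, resin_bottle, spatula from where it was at the start of the episode above 0.01 m).
It also fails if it takes over 58 s, if anything falls off the work surface, if the arm or the gripper's body presses on something with over 40 N, if the wrist force passes 120 N, or if a joint passes its speed limit or range.

## Robot

A 7-joint arm with a two-finger parallel gripper is mounted at the origin on the work surface. World frame = base frame: x ahead of the robot, y to its left, z up, the work surface at z = 0. Lengths are in m, angles in degrees, forces in N, time in s.
With the tool pointing down it reaches from about 0.425 to 0.875 m from the base axis. Payload 4.7 kg.
Tool frame: the origin (TCP) lies between the finger pads, 19 mm behind the fingertips; this is the grasp point; z points along the fingers, y is the line along which they close (so a half turn about z gives the same grasp; the last joint's range is limited). The gripper opens to 87 mm and grips with 3 to 60 N. Pads are 19 mm wide; open, the fingers measure 117 mm over their backs; the gripper's body (75 mm by 190 mm) begins 51 mm behind the grasp point.
Start: joints at [67.443, 18.392, -4.016, 83.108, 1.295, 78.541, -3.26], TCP at [0.258, -0.597, 0.241] pointing down, gripper open.
Joint ranges: [-163.93, 163.93], [-17.29, 119.83], [-79.2, 71.16], [3.27, 140.29], [-89.18, 269.18], [5.43, 117.66], [-154.24, 154.24]. Speed limits (degrees/s): [147.25, 147.25, 180, 180, 180, 180, 180].

## Interface

Orientations are given as [roll, pitch, yaw] about the fixed x, y, z axes, in that order (R = Rz(yaw) Ry(pitch) Rx(roll)).
In Python, from cell import env, read_camera gives the robot as it stands.
- The arm moves only by the shell command python3 -m jog 'ROWS' [FORCE]. ROWS is JSON, a list of rows, each a list of 5 numbers: the opening, from 0 (shut) to 1 (fully open), then the shift along the tool's x, y, z each as a share of 0.02 m, from -1 to 1, then the turn about the tool's z as a share of 45 degrees, from -1 to 1. In form: [[gripper, x, y, z, yaw], ...]. A call has 1 to 12 rows; each row shifts and turns the commanded pose from where the row before left it, along the tool's axes as they then stand; what a row does not reach is not made up. A row lasts 1/12 s, in which the tool goes at most 41.7 mm and 7.16 degrees, less where a joint would pass 70% of its speed; a pose out of reach is approached as far as the arm can. A call with a number of a shift or a turn outside -1 to 1 is refused whole. A call with a gripper value outside its range is refused whole. The fingers move at their own pace and stop on an object; FORCE is the grip in N (left out, the last holds). Time passes only in rows, so rows that do not move let the fingers close. It gives the time, the measured TCP pose, the force, the opening and the grip force at its end, in the units of the state.
- env.get_obs(): the state, without advancing time (a new reading comes with each control period).
- read_camera(name): name is "scene" or "top" or "wrist"; returns a dict with "color" (400x640x3 uint8, red, green, blue), "range_z" (400x640 float32, m along the optical axis (not along the pixel's ray), 0 where there is no reading), "mtx" (3x3 intrinsics, pixels), "world_from_camera" (4x4, takes a point from camera to world coordinates); the wrist camera has in their place "T_tool_cam" (4x4, takes a point from camera to tool coordinates, whose origin is the TCP and whose axes are the flange's). Camera axes: x right, y down, z forward; pixel columns grow to the right and rows downward; lengths in m; the calibration is good to about 2 mm. A picture is of the moment at which its call begins: read the wrist's pose just before it.
- env.sign_off(): hands the job in; it is judged then, once.
The state is a dict: "time_s": time; "qpos": joint angles; "joint_velocities": joint speeds; "effort": joint torques, N m; "tool_pos": TCP position; "tool_rot": TCP orientation; "force": force on the tool from outside, world axes, zero at the start; "wrist_torque": the same for the moment, N m; "grip_width": finger opening in m; "grasp_force": force on a finger pad.
Only numpy, scipy, OpenCV 4.12 (cv2) and the standard library are available. Lean on these libraries where they do the work, as an engineer would, in place of code of your own. Each camera call takes 0.05 s, during which the arm holds its last target. There are 200 camera calls.

## Working session

There is one attempt and no reset: what is moved stays moved. The work goes in short steps, Python scripts to look and compute and a shell command to move; the robot and the scene stay as the last step left them, time stands still between calls to the robot, and variables do not carry over. Pictures are saved under pics/ and viewed, at most 10 in all, crops included, and the job is handed in when it is done.

```bash
mkdir -p pics; ls; python3 - <<'E'
from cell import env, read_camera
import cv2, numpy as np
o=env.get_obs(); print({k:np.round(v,3).tolist() for k,v in o.items()})
a=[]
for n in("top","scene"):
    c=read_camera(n); np.savez(f"{n}.npz",**c); a.append(c["color"])
    print(n,c["mtx"].tolist(),np.round(c["world_from_camera"],3).tolist())
cv2.imwrite("pics/top1.png",a[0][...,::-1]); cv2.imwrite("pics/scene1.png",a[1][...,::-1])
E
```

```text
pics
{'time_s': 0.0, 'qpos': [67.443, 18.439, -4.016, 83.175, 1.296, 78.54, -3.259], 'joint_velocities': [-0.008, 0.003, -0.085, 0.054, 0.06, 0.012, -0.013], 'effort': [0.001, -49.128, -0.403, -31.253, -0.064, 0.044, 0.0], 'tool_pos': [0.258, -0.596, 0.24], 'tool_rot': [-179.892, 0.007, 23.367], 'force': [-0.128, 0.47, 0.227], 'wrist_torque': [0.012, 0.028, -0.02], 'grasp_force': 0.0, 'grip_width': 0.087}
top [[378.68384960125337, 0.0, 321.9567086399761], [0.0, 378.68384960125337, 196.29451160102275], [0.0, 0.0, 1.0]] [[-0.023, -0.996, 0.088, 0.492], [-0.999, 0.02, -0.036, -0.025], [0.035, -0.089, -0.995, 0.917], [0.0, 0.0, 0.0, 1.0]]
scene [[368.2890140609188, 0.0, 322.64938104832424], [0.0, 368.2890140609188, 203.10713146073857], [0.0, 0.0, 1.0]] [[-0.801, 0.367, -0.473, 0.966], [0.598, 0.497, -0.629, 0.477], [0.004, -0.786, -0.618, 0.592], [0.0, 0.0, 0.0, 1.0]]
```

View pics/top1.png

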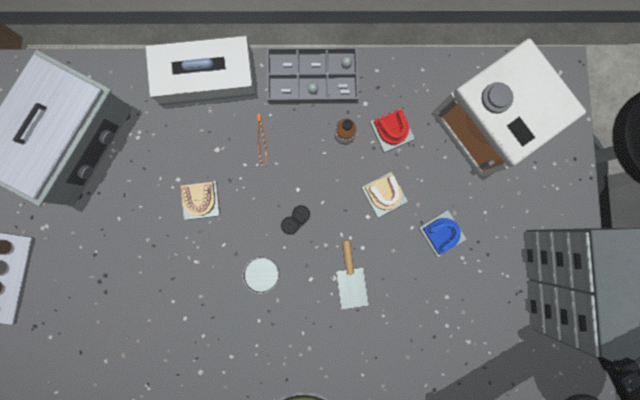

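View pics/scene1.png

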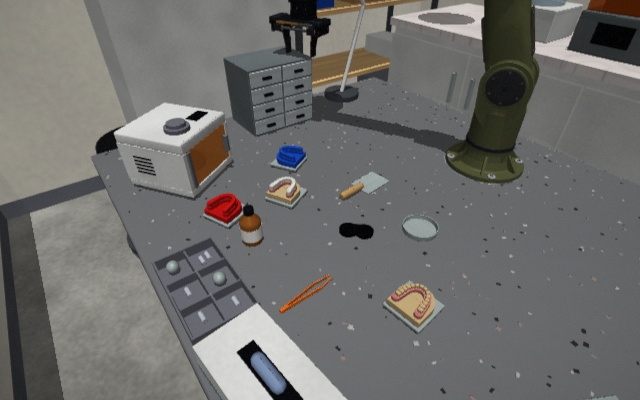

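The top view shows the splint on its tan model at about (384,193), with the blue jaw at (443,233), the red one at (393,128) and the bare model at (199,200). The scene view has the splinted model at (287,190). Next I'll fit the horseshoe's pose from each camera.

```bash
cat > h.py <<'E'
import numpy as np, cv2
from scipy.optimize import least_squares
from scipy.interpolate import CubicSpline
from scipy.spatial import cKDTree
R=np.array([[26,25.5],[6,22.5],[-14,17],[-24,0],[-14,-17],[6,-22.5],[26,-25.5]])/1000
_p=np.vstack([[.032,.026],R,[.032,-.026]])
_s=np.r_[0,np.cumsum(np.linalg.norm(np.diff(_p,axis=0),axis=1))]
C=CubicSpline(_s,_p)(np.linspace(0,_s[-1],300))
def rot(a): return np.array([[np.cos(a),-np.sin(a)],[np.sin(a),np.cos(a)]])
def cloud(c,T):
    z=c["range_z"]; v,u=np.indices(z.shape)
    K=c["mtx"]; P=np.stack([(u-K[0,2])/K[0,0]*z,(v-K[1,2])/K[1,1]*z,z],-1)
    return P@T[:3,:3].T+T[:3,3]
def plane(c,T,h):   # each pixel's ray cut with z=h
    v,u=np.indices(c["range_z"].shape); K=c["mtx"]
    d=np.stack([(u-K[0,2])/K[0,0],(v-K[1,2])/K[1,1],np.ones(u.shape)],-1)@T[:3,:3].T
    return T[:3,3]+d*((h-T[2,3])/d[...,2])[...,None]
def white(c):
    h=cv2.cvtColor(c["color"],cv2.COLOR_RGB2HSV); return (h[...,1]<45)&(h[...,2]>150)&(c["range_z"]>0)
def fit(X,x0):
    """X: xy of splint top points; pose x,y,yaw"""
    t=cKDTree(C)
    f=lambda q: np.r_[t.query((X-q[:2])@rot(q[2]))[0],
        np.sqrt(len(X)/300)*cKDTree(X).query(C@rot(q[2]).T+q[:2])[0]]
    best=min((least_squares(f,[*x0,a],x_scale=[.01,.01,.3],diff_step=1e-4) for a in (-.6,-.3,0,.3,.6)),key=lambda r:r.cost)
    return best.x, np.sqrt(2*best.cost/len(X))
E
python3 - <<'E'
from h import *
for n,(u,v) in dict(top=(384,193),scene=(287,188)).items():
    c=dict(np.load(n+".npz")); T=c["world_from_camera"]; P=cloud(c,T)
    m=white(c); b=np.zeros_like(m); b[v-28:v+28,u-28:u+28]=1
    m&=b; print(n,m.sum(),np.percentile(P[m][:,2],[2,25,50,75,98]).round(4))
    bench=P[v-60:v+60,u-60:u+60,2]; print("bench",np.median(bench).round(4))
    top=m&(P[...,2]>np.percentile(P[m][:,2],50)-.006)
    X=P[top][:,:2]; print(top.sum(),X.mean(0),fit(X,X.mean(0)))
E
```

```text
top 679 [-0.0012  0.0099  0.0226  0.0437  0.0469]
bench -0.0001
347 [ 0.57593634 -0.20684913] (array([ 0.57497454, -0.20891244,  0.44127072]), np.float64(0.006276109252477077))
scene 238 [-0.0016  0.01    0.0311  0.044   0.0463]
bench -0.0005
120 [ 0.57515442 -0.20606268] (array([ 0.57439675, -0.20807236,  0.48941071]), np.float64(0.0036601923354297396))
```

```bash
python3 - <<'E'
from h import *
from cell import env, read_camera
for n,(u,v) in dict(top=(384,193),scene=(287,188)).items():
    c=dict(np.load(n+".npz")); T=c["world_from_camera"]; P=cloud(c,T)
    m=white(c)&(abs(P[...,2]-.045)<.004)&(np.hypot(P[...,0]-.575,P[...,1]+.208)<.045)
    X=P[m][:,:2]; print(n,m.sum(),np.median(P[m][:,2]),fit(X,X.mean(0)))
    a,b=np.array([.258,-.596]),np.array([.575,-.208]); d=(b-a)/np.linalg.norm(b-a)
    q=P[...,:2]-a; s=q@d; l=q@[-d[1],d[0]]
    for w in (.06,.12): print("max h within",w,[ (P[...,2][(abs(s-k)<.05)&(abs(l)<w)].max(initial=-1)).round(3) for k in np.arange(.15,.6,.05)])
w=read_camera("wrist"); print(np.round(w["T_tool_cam"],3).tolist(),w["mtx"].round(1).tolist())
E
```

```text
top 256 0.04433864280207389 (array([ 0.57453633, -0.20832506,  0.46077174]), np.float64(0.0033172187350138348))
max h within 0.06 [np.float64(0.221), np.float64(0.005), np.float64(0.028), np.float64(0.048), np.float64(0.048), np.float64(0.047), np.float64(0.048), np.float64(0.049), np.float64(0.049)]
max h within 0.12 [np.float64(0.223), np.float64(0.218), np.float64(0.028), np.float64(0.048), np.float64(0.048), np.float64(0.047), np.float64(0.048), np.float64(0.049), np.float64(0.049)]
scene 118 0.04404298707066395 (array([ 0.57406818, -0.20801867,  0.48039177]), np.float64(0.003515749795899494))
max h within 0.06 [np.float64(0.219), np.float64(0.002), np.float64(0.002), np.float64(0.046), np.float64(0.046), np.float64(0.046), np.float64(0.047), np.float64(0.047), np.float64(0.047)]
max h within 0.12 [np.float64(0.22), np.float64(0.22), np.float64(0.003), np.float64(0.046), np.float64(0.046), np.float64(0.046), np.float64(0.047), np.float64(0.047), np.float64(0.047)]
[[0.001, -0.965, -0.264, 0.072], [1.0, 0.0, 0.002, 0.001], [-0.001, -0.264, 0.965, -0.145], [0.0, 0.0, 0.0, 1.0]] [[326.1, 0.0, 322.4], [0.0, 326.1, 200.7], [0.0, 0.0, 1.0]]
```

```bash
python3 -m jog '[[0,0,0,-1,0],[0,0,0,-1,0],[0,0,0,-1,0],[0,0,0,-1,0],[0,0.5,-0.25,0,0],[0,1,-0.5,0,0],[0,1,-0.5,0,0],[0,1,-0.5,0,0],[0,1,-0.5,0,0],[0,1,-0.5,0,0],[0,1,-0.5,0,0],[0,1,-0.5,0,0]]' 20; python3 -m jog '[[0,1,-0.5,0,0],[0,1,-0.5,0,0],[0,1,-0.5,0,0],[0,1,-0.5,0,0],[0,1,-0.5,0,0],[0,1,-0.5,0,0],[0,1,-0.5,0,0],[0,1,-0.5,0,0],[0,1,-0.5,0,0],[0,1,-0.5,0,0],[0,0.5,-0.25,0,0],[0,0,0,0,0]]'
```

```text
time_s: 1.15
tool_pos: [0.3664, -0.4667, 0.3203]
tool_rot: [-179.9, 0.0, 23.4]
force: [0.5, 0.1, -0.1]
grip_width: 0.015
grasp_force: 0.0
time_s: 2.15
tool_pos: [0.5186, -0.285, 0.3205]
tool_rot: [-179.9, -0.0, 23.7]
force: [1.0, 0.9, 0.3]
grip_width: 0.0006
grasp_force: 0.0
```

```bash
python3 -m jog '[[0,0.8,-0.5,1,0],[0,0.8,-0.5,1,0],[0,0.8,-0.5,1,0],[0,0.8,-0.5,1,0],[0,0.8,-0.5,1,0],[0,0,0,1,0],[0,0,0,0.5,0],[0,0,0,0,0],[0,0,0,0,0],[0,0,0,0,0],[0,0,0,0,0]]'
cat > w.py <<'E'
import sys
from h import *
from cell import env, read_camera
from scipy.spatial.transform import Rotation as Ro
o=env.get_obs(); c=read_camera("wrist")
T=np.eye(4); T[:3,:3]=Ro.from_euler("xyz",o["tool_rot"],degrees=True).as_matrix(); T[:3,3]=o["tool_pos"]; T=T@c["T_tool_cam"]
np.savez(sys.argv[1]+".npz",T=T,**c)
P=cloud(c,T); print("tool",np.round(o["tool_pos"],4),np.round(o["tool_rot"],2))
m=white(c)&(abs(P[...,2]-.045)<.004)&(np.hypot(P[...,0]-.5745,P[...,1]+.2082)<.05)
X=P[m][:,:2]; print(m.sum(),"z",np.median(P[m][:,2]).round(4)); 
if len(X)>6000: X=X[::len(X)//3000]
q,r=fit(X,X.mean(0)); print("depth fit",q.round(4),r)
im=c["color"][...,::-1].copy()
K=c["mtx"]; W=np.c_[C@rot(q[2]).T+q[:2],np.full(len(C),.045)]
p=((W-T[:3,3])@T[:3,:3])@K.T; p=p[:,:2]/p[:,2:]
for a in p: cv2.circle(im,tuple(int(t) for t in a),1,(0,0,255),-1)
im[m&(np.indices(m.shape).sum(0)%4==0)]=(0,255,0)
cv2.imwrite(f"pics/{sys.argv[1]}.png",im)
E
python3 w.py w1
```

```text
time_s: 3.07
tool_pos: [0.5709, -0.2124, 0.1929]
tool_rot: [179.9, -0.1, 23.3]
force: [1.1, 0.1, -0.1]
grip_width: 0.0003
grasp_force: 0.0
tool [ 0.5709 -0.2124  0.1929] [ 1.7987e+02 -9.0000e-02  2.3270e+01]
1704 z 0.046
depth fit [ 0.5743 -0.2099  0.4581] 0.0032022344342570925
```

View pics/w1.png

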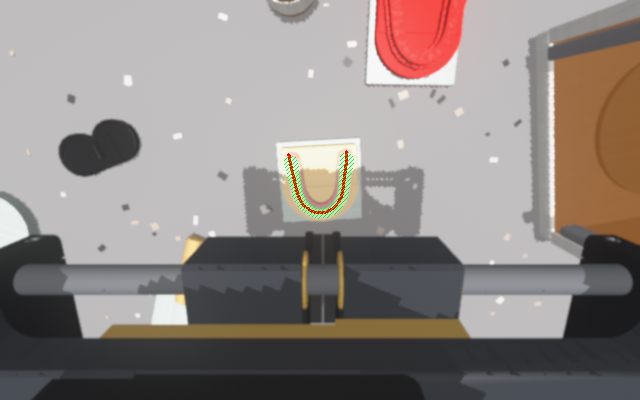

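The overlay sits on the splint, from (290,155) round the front at (320,213) to (347,152). The three cameras agree to within 2 mm.

```bash
cat > d.py <<'E'
from h import *
from cell import env
q=np.array([.5743,-.209,.463])
o=env.get_obs(); a=np.radians(o["tool_rot"][2]); t=np.array(o["tool_pos"])
M=np.array([[np.cos(a),np.sin(a)],[np.sin(a),-np.cos(a)]])  # tool x,y axes as columns
s=_s=np.r_[0,np.cumsum(np.linalg.norm(np.diff(R,axis=0),axis=1))]
k=np.unique(np.r_[np.linspace(0,6,25)])
cs=CubicSpline(np.arange(7),R); W=cs(k)@rot(q[2]).T+q[:2]
d=(W-t[:2])@M/.02
print("tool",t.round(4),"yaw",o["tool_rot"][2].round(1),"force",np.round(o["force"],2),"t",o["time_s"])
print("nearest k",k[np.argmin(np.hypot(*d.T))],"off mm",(np.hypot(*d.T).min()*20).round(1))
if __name__=="__main__":
    for i,kk in enumerate(k):
        st=d[i]-d[i-1] if i else d[0]*0
        print(kk, "from here",d[i].round(2),"step",st.round(3))
E
python3 d.py
```

```text
tool [ 0.5709 -0.2121  0.1928] yaw 23.3 force [-0.79  0.22  0.18] t 3.1167
nearest k 3.75 off mm 18.3
0.0 from here [ 1.44 -1.42] step [ 0. -0.]
0.25 from here [ 1.22 -1.35] step [-0.223  0.077]
0.5 from here [ 0.98 -1.29] step [-0.244  0.053]
0.75 from here [ 0.72 -1.25] step [-0.258  0.039]
1.0 from here [ 0.45 -1.22] step [-0.265  0.037]
1.25 from here [ 0.19 -1.17] step [-0.265  0.044]
1.5 from here [-0.07 -1.11] step [-0.257  0.063]
1.75 from here [-0.31 -1.02] step [-0.242  0.092]
2.0 from here [-0.53 -0.89] step [-0.219  0.132]
2.25 from here [-0.72 -0.71] step [-0.189  0.178]
2.5 from here [-0.86 -0.49] step [-0.147  0.215]
2.75 from here [-0.96 -0.26] step [-0.092  0.238]
3.0 from here [-0.98 -0.01] step [-0.024  0.247]
3.25 from here [-0.93  0.23] step [0.052 0.242]
3.5 from here [-0.81  0.46] step [0.118 0.226]
3.75 from here [-0.64  0.66] step [0.17  0.197]
4.0 from here [-0.43  0.81] step [0.208 0.156]
4.25 from here [-0.2   0.92] step [0.233 0.106]
4.5 from here [0.05 0.98] step [0.251 0.064]
4.75 from here [0.31 1.01] step [0.262 0.034]
5.0 from here [0.58 1.03] step [0.268 0.014]
5.25 from here [0.85 1.04] step [0.268 0.007]
5.5 from here [1.11 1.05] step [0.261 0.01 ]
5.75 from here [1.36 1.07] step [0.248 0.025]
6.0 from here [1.59 1.12] step [0.23  0.052]
```

```bash
python3 -m jog '[[0,0.72,-0.71,0,0],[0,0.72,-0.71,0,0],[0,0,0,1,0],[0,0,0,1,0],[0,0,0,1,0],[0,0,0,1,0],[0,0,0,1,0],[0,0,0,0.5,0],[0,0,0,0.25,0],[0,0,0,0,0],[0,0,0,0,0],[0,0,0,0,0]]'; python3 d.py | head -3
```

```text
time_s: 4.12
tool_pos: [0.5867, -0.1739, 0.0778]
tool_rot: [179.9, -0.1, 23.4]
force: [-0.1, 0.5, 0.1]
grip_width: 0.0004
grasp_force: 0.0
tool [ 0.5867 -0.1739  0.0778] yaw 23.4 force [-0.07  0.52  0.14] t 4.1167
nearest k 0.0 off mm 0.9
0.0 from here [-0.04  0.02] step [-0.  0.]
```

Right over point 1. I'll go down gently in 1 to 2 mm steps, watching the force.

```bash
python3 -m jog '[[0,-0.04,0.02,0.2,0],[0,0,0,0.2,0],[0,0,0,0.1,0],[0,0,0,0.1,0],[0,0,0,0,0],[0,0,0,0,0]]'; python3 -m jog '[[0,0,0,0.05,0],[0,0,0,0.05,0],[0,0,0,0,0],[0,0,0,0,0]]'
```

```text
time_s: 4.62
tool_pos: [0.5849, -0.1743, 0.0642]
tool_rot: [-180.0, 0.0, 23.4]
force: [-0.7, -0.1, 0.5]
grip_width: 0.0005
grasp_force: 0.2
time_s: 4.95
tool_pos: [0.5852, -0.1743, 0.0629]
tool_rot: [180.0, 0.0, 23.4]
force: [-1.3, 1.3, 6.3]
grip_width: 0.0004
grasp_force: 2.5
```

```bash
python3 -m jog '[[0,0,0,0,0],[0,-0.11,0.04,-0.02,0],[0,-0.11,0.04,0,0],[0,-0.12,0.03,0,0],[0,-0.12,0.03,0,0],[0,-0.13,0.02,0,0],[0,-0.13,0.02,0,0],[0,-0.13,0.02,0,0],[0,-0.13,0.02,0,0],[0,0,0,0,0],[0,0,0,0,0]]'; python3 d.py | head -8
```

```text
time_s: 5.87
tool_pos: [0.5687, -0.1866, 0.0629]
tool_rot: [180.0, 0.0, 23.3]
force: [3.5, 1.1, 5.3]
grip_width: 0.0004
grasp_force: 2.7
tool [ 0.5687 -0.1866  0.0629] yaw 23.3 force [3.5  1.07 5.35] t 5.8667
nearest k 1.0 off mm 1.0
0.0 from here [ 1.04 -0.2 ] step [ 0. -0.]
0.25 from here [ 0.82 -0.13] step [-0.223  0.077]
0.5 from here [ 0.58 -0.07] step [-0.244  0.053]
0.75 from here [ 0.32 -0.03] step [-0.258  0.039]
1.0 from here [0.05 0.  ] step [-0.265  0.036]
1.25 from here [-0.21  0.05] step [-0.265  0.044]
```

```bash
python3 -m jog '[[0,-0.11,0.02,-0.02,0],[0,-0.11,0.02,0,0],[0,-0.13,0.03,0,0],[0,-0.13,0.03,0,0],[0,-0.12,0.05,0,0],[0,-0.12,0.05,0,0],[0,-0.11,0.07,0,0],[0,-0.11,0.07,0,0],[0,0,0,0,0],[0,0,0,0,0]]'; python3 d.py | sed -n '1,2p;11,16p'; python3 w.py w2
```

```text
time_s: 6.7
tool_pos: [0.5535, -0.2002, 0.0629]
tool_rot: [-180.0, 0.1, 23.3]
force: [1.1, 2.1, 5.6]
grip_width: 0.0005
grasp_force: 2.6
tool [ 0.5535 -0.2002  0.0629] yaw 23.3 force [1.11 2.09 5.55] t 6.7
nearest k 2.0 off mm 0.7
2.0 from here [0.04 0.01] step [-0.22   0.132]
2.25 from here [-0.15  0.18] step [-0.189  0.178]
2.5 from here [-0.3  0.4] step [-0.147  0.215]
2.75 from here [-0.39  0.63] step [-0.092  0.237]
3.0 from here [-0.42  0.88] step [-0.024  0.247]
3.25 from here [-0.37  1.12] step [0.052 0.242]
tool [ 0.5535 -0.2002  0.0629] [-1.7998e+02  7.0000e-02  2.3340e+01]
3173 z 0.0448
depth fit [ 0.5831 -0.2059  0.4932] 0.006676097786324931
```

```bash
python3 - <<'E'
from h import *
c=np.load("w2.npz"); T=c["T"]; K=c["mtx"]; im=c["color"][...,::-1].copy(); q=[.5743,-.209,.463]
L=np.r_[C]; 
def dr(L,z,col):
    W=np.c_[L@rot(q[2]).T+q[:2],np.full(len(L),z)]; p=((W-T[:3,3])@T[:3,:3])@K.T; p=p[:,:2]/p[:,2:]
    for a in p: cv2.circle(im,tuple(int(t) for t in a),1,col,-1)
dr(C,.044,(0,0,255))
s=np.linspace(-.042,.042,60); f=0*s+.042
for e in (np.c_[s,f],np.c_[s,-f],np.c_[f,s]): dr(e,.008,(255,0,255))
cv2.imwrite("pics/w2.png",im)
E
```

```text
(no output)
```

View pics/w2.png

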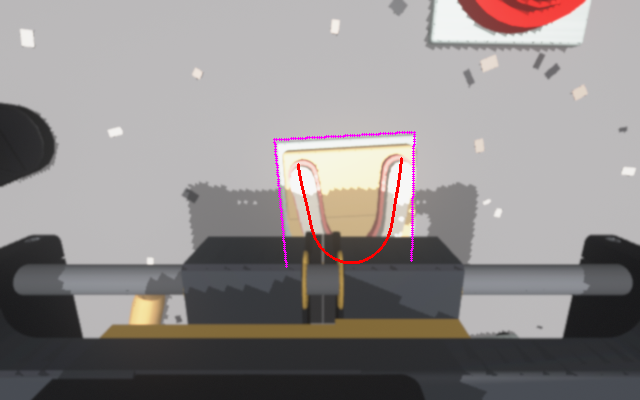

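The plate outline from the start pose still matches (corners at (275,140) and (414,133)), so the model hasn't moved. I'll carry on round the front.

```bash
python3 -m jog '[[0,-0.08,0.09,0,0],[0,-0.07,0.09,0,0],[0,-0.07,0.11,0,0],[0,-0.07,0.11,0,0],[0,-0.05,0.12,0,0],[0,-0.04,0.12,0,0],[0,-0.01,0.12,0,0],[0,-0.01,0.12,0,0],[0,0,0,0,0],[0,0,0,0,0]]'; python3 d.py | sed -n '1,2p;15,20p'
```

```text
time_s: 7.58
tool_pos: [0.5522, -0.2185, 0.0625]
tool_rot: [-179.8, 0.2, 23.4]
force: [-1.2, 3.7, 6.2]
grip_width: 0.0006
grasp_force: 3.3
tool [ 0.5522 -0.2185  0.0625] yaw 23.4 force [-1.22  3.71  6.19] t 7.5833
nearest k 3.0 off mm 1.3
3.0 from here [0.01 0.07] step [-0.024  0.247]
3.25 from here [0.06 0.31] step [0.051 0.243]
3.5 from here [0.18 0.54] step [0.118 0.226]
3.75 from here [0.35 0.73] step [0.17  0.197]
4.0 from here [0.55 0.89] step [0.208 0.156]
4.25 from here [0.79 0.99] step [0.233 0.106]
```

```bash
python3 -m jog '[[0,0.02,0.12,0,0],[0,0.03,0.12,0,0],[0,0.06,0.11,0,0],[0,0.06,0.11,0,0],[0,0.09,0.1,0,0],[0,0.09,0.1,0,0],[0,0.1,0.08,0,0],[0,0.1,0.08,0,0],[0,0,0,0,0],[0,0,0,0,0]]'; python3 d.py | sed -n '1,2p;19,24p'
```

```text
time_s: 8.42
tool_pos: [0.5666, -0.2306, 0.0621]
tool_rot: [-179.8, 0.4, 23.3]
force: [-5.5, 2.0, 8.8]
grip_width: 0.0007
grasp_force: 4.2
tool [ 0.5666 -0.2306  0.0621] yaw 23.3 force [-5.53  2.    8.85] t 8.4167
nearest k 3.75 off mm 2.7
4.0 from here [0.13 0.05] step [0.208 0.156]
4.25 from here [0.36 0.15] step [0.233 0.106]
4.5 from here [0.61 0.22] step [0.251 0.064]
4.75 from here [0.87 0.25] step [0.262 0.034]
5.0 from here [1.14 0.26] step [0.268 0.014]
5.25 from here [1.41 0.27] step [0.268 0.007]
```

The force has crept up to 9 N, so I'll ease off about 0.8 mm and correct the lag as I continue.

```bash
python3 -m jog '[[0,0.05,0.03,-0.04,0],[0,0.13,0.07,0,0],[0,0.12,0.06,0,0],[0,0.12,0.05,0,0],[0,0.12,0.03,0,0],[0,0.12,0.03,0,0],[0,0.13,0.02,0,0],[0,0.13,0.02,0,0],[0,0.1,0.01,0,0],[0,0,0,0,0],[0,0,0,0,0]]'; python3 d.py | sed -n '1,2p;22,28p'
```

```text
time_s: 9.33
tool_pos: [0.588, -0.2305, 0.0627]
tool_rot: [-180.0, 0.4, 23.2]
force: [-3.5, -2.0, 5.7]
grip_width: 0.0004
grasp_force: 2.9
tool [ 0.588  -0.2305  0.0627] yaw 23.2 force [-3.55 -1.95  5.73] t 9.3333
nearest k 4.75 off mm 4.0
4.75 from here [-0.11 -0.16] step [0.262 0.033]
5.0 from here [ 0.16 -0.15] step [0.268 0.014]
5.25 from here [ 0.42 -0.14] step [0.268 0.006]
5.5 from here [ 0.68 -0.13] step [0.261 0.01 ]
5.75 from here [ 0.93 -0.11] step [0.248 0.025]
6.0 from here [ 1.16 -0.06] step [0.23  0.051]
```

```bash
python3 -m jog '[[0,0.08,-0.08,0,0],[0,0.08,-0.07,0,0],[0,0,0,0,0],[0,0,0,0,0]]'; python3 d.py | sed -n '1,2p;22,28p'
```

```text
time_s: 9.67
tool_pos: [0.5911, -0.2265, 0.0631]
tool_rot: [180.0, 0.3, 23.2]
force: [-1.9, -2.9, 3.8]
grip_width: 0.0006
grasp_force: 2.2
tool [ 0.5911 -0.2265  0.0631] yaw 23.2 force [-1.92 -2.92  3.85] t 9.6667
nearest k 5.0 off mm 1.4
4.75 from here [-0.33 -0.04] step [0.262 0.033]
5.0 from here [-0.06 -0.03] step [0.268 0.014]
5.25 from here [ 0.2  -0.02] step [0.268 0.006]
5.5 from here [ 0.46 -0.01] step [0.261 0.01 ]
5.75 from here [0.71 0.01] step [0.248 0.025]
6.0 from here [0.94 0.06] step [0.23  0.051]
```

```bash
python3 -m jog '[[0,0.1,0,0,0],[0,0.13,-0.01,0,0],[0,0.13,0,0,0],[0,0.12,0,0,0],[0,0.12,0.01,0,0],[0,0.12,0.01,0,0],[0,0.11,0.02,0,0],[0,0.11,0.02,0,0],[0,0,0,0,0],[0,0,0,0,0]]'; python3 d.py | sed -n '1,2p;26,28p'
```

```text
time_s: 10.5
tool_pos: [0.6118, -0.2162, 0.0638]
tool_rot: [-180.0, -0.1, 23.4]
force: [-0.1, 0.5, 1.9]
grip_width: 0.0005
grasp_force: 0.9
tool [ 0.6118 -0.2162  0.0638] yaw 23.4 force [-0.12  0.53  1.88] t 10.5
nearest k 6.0 off mm 4.9
5.75 from here [-0.44  0.07] step [0.248 0.026]
6.0 from here [-0.21  0.13] step [0.23  0.052]
```

```bash
python3 -m jog '[[0,-0.1,0.06,0.02,0],[0,-0.1,0.06,0.02,0],[0,0,0,0.02,0],[0,0,0,0,0],[0,0,0,0,0],[0,0,0,0,0]]'; python3 d.py | sed -n '1,2p;26,28p'
```

```text
time_s: 11.0
tool_pos: [0.6091, -0.2206, 0.0632]
tool_rot: [180.0, -0.1, 23.4]
force: [1.4, 2.5, 3.9]
grip_width: 0.0004
grasp_force: 2.1
tool [ 0.6091 -0.2206  0.0632] yaw 23.4 force [1.4  2.48 3.93] t 11.0
nearest k 6.0 off mm 0.4
5.75 from here [-0.23 -0.07] step [0.248 0.026]
6.0 from here [-0.   -0.02] step [0.23  0.052]
```

```bash
python3 -m jog '[[0,0,0,-0.3,0],[0,0,0,-1,0],[0,0,0,-1,0],[0,0,0,-1,0],[0,0,0,-1,0],[0,0,0,-1,0],[0,-0.9,-0.6,-1,0],[0,-0.9,-0.5,-0.2,0],[0,0,0,0,0],[0,0,0,0,0],[0,0,0,0,0],[0,0,0,0,0]]'; python3 w.py w3
```

```text
time_s: 12.0
tool_pos: [0.5665, -0.2151, 0.1917]
tool_rot: [-179.9, 0.1, 23.4]
force: [0.2, -0.2, 0.3]
grip_width: 0.0003
grasp_force: 0.0
tool [ 0.5665 -0.2151  0.1917] [-1.7994e+02  7.0000e-02  2.3350e+01]
1747 z 0.046
depth fit [ 0.5743 -0.21    0.4619] 0.003216088036389707
```

The model is where it started to within 0.2 mm, and the arm is clear, so I'm handing in.

```bash
python3 -c "
from cell import env; print(env.sign_off())"
```

```text
the job is handed in; nothing more can be done
None
```

I stroked the splint from the left end round the front to the right end, passing all 7 points by my measurements at up to about 9 N, then lifted clear and handed in; the model hadn't measurably moved, and no verdict came back.

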